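# Park the microscope objectives in order of height

## Task

Line the four microscope objectives up on the white parking rail in order of height, each standing upright in the middle of its own seat: the shortest on the red seat, then each next taller one along the row, up to the tallest on the black seat at the other end. Do not knock any objective over, and leave the black eyepiece and the small amber bottle standing where they are.

Things in the scene. Friction and masses are not known exactly. Their poses are not given: they have to be found in the camera images.
- objective_yellow: The shortest microscope objective: a loose upright steel cylinder 30 mm across and 32 mm tall overall, with a yellow shoulder ring around a narrower (17 mm) dark nose on top. The straight 30 mm barrel runs from the foot to 25 mm up. Origin: centre of its flat foot; z up along its axis. Under 0.2 kg.
- objective_green: The second shortest microscope objective: a loose upright steel cylinder 30 mm across and 44 mm tall overall, with a green shoulder ring around a narrower (17 mm) dark nose on top. The straight 30 mm barrel runs from the foot to 37 mm up. Origin: centre of its flat foot; z up along its axis. Under 0.2 kg.
- objective_blue: The second tallest microscope objective: a loose upright steel cylinder 30 mm across and 56 mm tall overall, with a blue shoulder ring around a narrower (17 mm) dark nose on top. The straight 30 mm barrel runs from the foot to 49 mm up. Origin: centre of its flat foot; z up along its axis. Under 0.2 kg.
- objective_white: The tallest microscope objective: a loose upright steel cylinder 30 mm across and 68 mm tall overall, with a white shoulder ring around a narrower (17 mm) dark nose on top. The straight 30 mm barrel runs from the foot to 61 mm up. Origin: centre of its flat foot; z up along its axis. Under 0.2 kg.
- seat_red: The red seat, always at one end of the row (either end): a fixed flat disc 42 mm across and 2 mm thick on the parking rail. Origin: centre of its top face, 12 mm above the desk. The rail is a fixed white board 48 mm wide, 290 mm long and 10 mm high; its four seats lie in one straight row along it, 65 mm apart centre to centre, the end seats 47 mm from the board's ends.
- seat_end: The black seat at the other end of the row from the red one; same size and origin as the red seat.
- seat_b: One of the two black inner seats; which of the two lies next to the red seat varies. Same size and origin as the red seat.
- seat_c: One of the two black inner seats; which of the two lies next to the red seat varies. Same size and origin as the red seat.
- eyepiece: A loose black eyepiece, not an objective, to be left alone: 34 mm across, 48 mm tall, on a narrower steel foot. Origin: centre of its foot. It stands in the same rough row as the objectives, whose centres are at least 70 mm apart.
- oil_bottle: A small loose amber bottle with a black cap, to be left alone: 30 mm across, 62 mm tall. Origin: centre of its foot. It stands in the same rough row, beyond the rail as seen from the robot; the row runs left to right (y). Nothing else is within 80 mm of the row in front or behind except the rail, whose edge stays 50 mm clear of the objectives.

How it is judged (in metres and radians):
At the end, for the whole second after the job is handed in: Each objective's foot is within 12 mm of the centre of its seat and rests on it (within 5 mm in height), in order of height from the red seat to the far end, upright within 0.1 rad, released and at rest; eyepiece and bottle stand within 15 mm of where they started (horizontal distance between objective_yellow and seat_red below 0.012 m and z of objective_yellow in the frame of seat_red between -0.005 and 0.005 m and horizontal distance between objective_white and seat_end below 0.012 m and z of objective_white in the frame of seat_end between -0.005 and 0.005 m and ((horizontal distance between seat_red and seat_b below 0.098 m and horizontal distance between objective_green and seat_b below 0.012 m and z of objective_green in the frame of seat_b between -0.005 and 0.005 m and horizontal distance between objective_blue and seat_c below 0.012 m and z of objective_blue in the frame of seat_c between -0.005 and 0.005 m) or (horizontal distance between seat_red and seat_c below 0.098 m and horizontal distance between objective_green and seat_c below 0.012 m and z of objective_green in the frame of seat_c between -0.005 and 0.005 m and horizontal distance between objective_blue and seat_b below 0.012 m and z of objective_blue in the frame of seat_b between -0.005 and 0.005 m)) and angle between each of objective_yellow, objective_green, objective_blue, objective_white's own z axis and vertical below 0.1 rad and linear speed of each of objective_yellow, objective_green, objective_blue, objective_white below 0.02 m/s and angular speed of each of objective_yellow, objective_green, objective_blue, objective_white below 0.2 rad/s and contact force between each of objective_yellow, objective_green, objective_blue, objective_white and the fingers below 0.1 N and distance of each of eyepiece, oil_bottle from where it was at the start of the episode below 0.015 m and angle between each of eyepiece, oil_bottle's own z axis and vertical below 0.15 rad); the robot touches nothing.
It fails at once if an objective is knocked over (angle between any of objective_yellow, objective_green, objective_blue, objective_white's own z axis and vertical above 0.7 rad).
It fails at once if the eyepiece or the amber bottle is moved or knocked over (distance of any of eyepiece, oil_bottle from where it was at the start of the episode above 0.015 m or angle between any of eyepiece, oil_bottle's own z axis and vertical above 0.5 rad).
It also fails if it takes over 96 s, if anything falls off the work surface, if the arm or the gripper's body presses on something with over 40 N, if the wrist force passes 120 N, or if a joint passes its speed limit or range.

## Robot

A 6-joint arm with a two-finger parallel gripper is mounted at the origin on the work surface. World frame = base frame: x ahead of the robot, y to its left, z up, the work surface at z = 0. Lengths are in m, angles in degrees, forces in N, time in s.
With the tool pointing down it reaches from about 0.4 to 0.825 m from the base axis. Payload 7 kg.
Tool frame: the origin (TCP) lies on the centre line of the jaws, within the pads' length; the fingertips stand 14 mm ahead of it and the grasp point (between the pads) lies 5 mm behind it; z points along the fingers, x is the direction in which the jaws open and shut, and the axes are right-handed (so a half turn about z gives the same grasp; the last joint's range is limited). The gripper opens to 88 mm and grips with 3 to 60 N. Pads are 19 mm wide; open, the fingers measure 130 mm over their backs; the gripper's body (78 mm by 193 mm) begins 47 mm behind the grasp point.
Start: joints at [-60.212, 20.546, 0.682, 0, -70.136, -16.507], TCP at [0.155, -0.657, 0.241] pointing down, gripper open.
Joint ranges: [-176.03, 176.03], [-82.01, 121.73], [-58.28, 71.71], [-173.87, 95.51], [-174.79, -0.11], [-173.66, 173.66]. Speed limits (degrees/s): [136.94, 136.94, 172.46, 180, 180, 180].

## Interface

Orientations are given as [roll, pitch, yaw] about the fixed x, y, z axes, in that order (R = Rz(yaw) Ry(pitch) Rx(roll)).
In Python, from plant import * gives the robot as it stands.
- The arm moves only by the shell command python3 -m handwheel 'ROWS' [OPENING]. ROWS is JSON, a list of rows, each a list of 2 entries, a list of its own where there are three numbers: the shift along the tool's x, y, z each as a share of 0.2 m, from -1 to 1, then the turn, a rotation vector about the tool's x, y, z each as a share of 360 degrees, from -1 to 1. In form: [[[tx, ty, tz], [ax, ay, az]], ...]. A call has 1 to 5 rows; each row is the pose to reach, as a shift and turn from the pose commanded when the call began, along the tool's axes at that moment, turning the shorter way round; what a row does not reach only later rows make up. A row lasts 1/12 s, in which the tool goes at most 41.7 mm and 7.16 degrees, less where a joint would pass 70% of its speed; a pose out of reach is approached as far as the arm can. A call with a number of a shift or a turn outside -1 to 1 is refused whole. A call with a gripper value outside its range is refused whole. OPENING is the closure, from -1 (fully open) to 1 (shut), set as the call begins (- or left out, the last holds). The fingers move at their own pace and stop on an object; the grip force is fixed at half the most. Time passes only in rows, so rows that repeat a pose let the fingers close. It gives the time, the measured TCP pose, the force and the opening at its end, in the units of the state.
- get_obs(): the state, without advancing time (a new reading comes with each control period).
- snapshot(name): name is "scene" or "top"; returns a dict with "color" (420x560x3 uint8, red, green, blue), "z_map" (420x560 float32, m along the optical axis (not along the pixel's ray), 0 where there is no reading), "intrinsics" (3x3 intrinsics, pixels), "distortion" ([k1, k2, p1, p2, k3] as OpenCV has them; the pictures are not rectified), "rvec" (rotation vector, rad) and "tvec" (3), from world to camera coordinates, as OpenCV has them. Camera axes: x right, y down, z forward; pixel columns grow to the right and rows downward; lengths in m; the calibration is good to about 2 mm. A picture is of the moment at which its call begins.
- close_job(): hands the job in, once; it reports no verdict.
The state is a dict: "clock": time; "joint_pos": joint angles; "qvel": joint speeds; "tau": joint torques, N m; "tool_pos": TCP position; "orientation": TCP orientation; "force": force on the tool from outside, world axes, zero at the start; "moment": the same for the moment, N m; "opening": finger opening in m.
Only numpy, scipy, OpenCV 4.12 (cv2) and the standard library are available. Lean on these libraries where they do the work, as an engineer would, in place of code of your own. Each camera call takes 0.05 s, during which the arm holds its last target. There are 200 camera calls.

## Working session

There is one attempt and no reset: what is moved stays moved. The work goes in short steps, Python scripts to look and compute and a shell command to move; the robot and the scene stay as the last step left them, time stands still between calls to the robot, and variables do not carry over. Pictures are saved under pics/ and viewed, about 12 in all and at most 16, crops included, and the job is handed in when it is done.

```bash
mkdir -p pics; ls; python3 - <<'E'
from plant import *
import cv2,numpy as np
print(get_obs())
for n in("top","scene"):
    s=snapshot(n);cv2.imwrite(f"pics/{n}0.png",s["color"][:,:,::-1]);np.savez(f"{n}0.npz",**s)
    print(s["intrinsics"],s["distortion"],s["rvec"],s["tvec"])
E
```

```text
pics
{'clock': 0.0, 'joint_pos': array([-6.02101918e+01,  2.05912280e+01,  6.33647758e-01, -2.23990215e-02,
       -7.01359716e+01, -1.65054032e+01]), 'qvel': array([-0.0379201 , -0.10326193, -0.0451869 ,  0.056245  , -0.05814058,
        0.09315854]), 'tau': array([-1.07249463e-03, -5.82711911e+01,  2.93049181e+01,  6.99705362e+00,
        6.82194936e-03, -1.50198166e-04]), 'tool_pos': array([ 0.15496523, -0.65648237,  0.23961689]), 'orientation': array([-1.79993607e+02, -9.56797696e-02,  1.03276772e+02]), 'force': array([-0.06716539,  0.44688583, -0.41738465]), 'moment': array([-0.03046047,  0.03246794,  0.00047205]), 'opening': 0.08785235963264301}
[[477.81023609   0.         281.09082795]
 [  0.         477.81023609 197.66550788]
 [  0.           0.           1.        ]] [0.05010761 0.         0.         0.         0.        ] [ 2.13481401 -2.13885894  0.1766069 ] [-0.01473463  0.5587742   0.88146828]
[[516.25548417   0.         282.17614777]
 [  0.         516.25548417 209.14705016]
 [  0.           0.           1.        ]] [0.03582854 0.         0.         0.         0.        ] [ 0.90558941  2.31427523 -1.29530576] [ 0.42619041 -0.16470258  1.33577676]
```

View pics/top0.png

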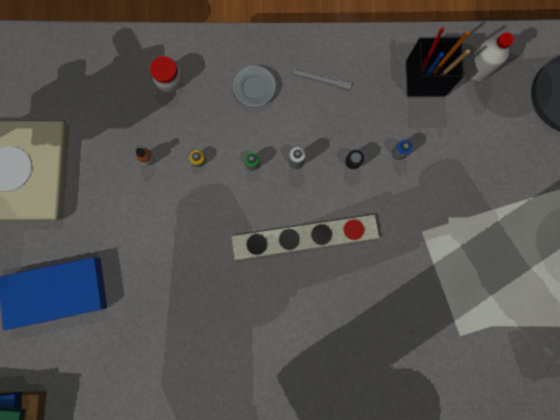

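View pics/scene0.png

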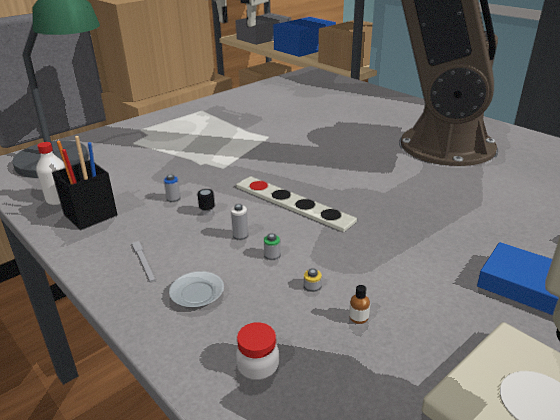

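The top view has the row, left to right: bottle (142,156), yellow (197,158), green (252,160), white (297,156), eyepiece (355,159) and blue (404,148). The seats are black at (257,244), (289,239) and (321,234), and red at (354,229). The scene view agrees.

```bash
cat > h.py <<'E'
import cv2,numpy as np
def cast(s,uv,z):
    R=cv2.Rodrigues(s["rvec"])[0];t=s["tvec"].reshape(3)
    p=cv2.undistortPoints(np.array(uv,float).reshape(-1,1,2),s["intrinsics"],s["distortion"]).reshape(-1,2)
    d=np.c_[p,np.ones(len(p))]@R; c=-R.T@t
    return c+d*((z-c[2])/d[:,2])[:,None]
def blob(s,uv,r,f):
    "hsv mask f near uv -> ellipse/moment centre of hull"
    hsv=cv2.cvtColor(s["color"],cv2.COLOR_RGB2HSV).astype(int)
    m=f(*cv2.split(hsv.astype(np.float32))).astype(np.uint8)
    w=np.zeros_like(m);cv2.circle(w,tuple(int(a) for a in uv),r,1,-1);m&=w
    pts=cv2.findNonZero(m)
    if pts is None: return None,0
    h=cv2.convexHull(pts);M=cv2.moments(h)
    return (M["m10"]/M["m00"],M["m01"]/M["m00"]),len(pts)
C=dict(yellow=lambda h,s,v:(abs(h-24)<9)&(s>130)&(v>60),green=lambda h,s,v:(abs(h-65)<20)&(s>100)&(v>40),
 blue=lambda h,s,v:(abs(h-112)<14)&(s>110)&(v>50),white=lambda h,s,v:(s<50)&(v>140),
 red=lambda h,s,v:((h<8)|(h>172))&(s>130)&(v>60),black=lambda h,s,v:(v<45))
Z=dict(yellow=.025,green=.037,blue=.049,white=.061)
E
python3 - <<'E'
from h import *
s=dict(np.load("top0.npz"));sc=dict(np.load("scene0.npz"))
T=dict(yellow=(197,158),green=(252,160),white=(297,156),blue=(404,148))
S=dict(yellow=(313,275),green=(272,241),white=(239,210),blue=(171,181))
for k in T:
    for n,im,g in(("top",s,T),("scene",sc,S)):
        c,a=blob(im,g[k],14,C[k]); print(k,n,c,a,c and cast(im,[c],Z[k])[0].round(4))
P=[]
for k,g in(("red",(354,229)),("black",(321,234)),("black",(289,239)),("black",(257,244))):
    c,a=blob(s,g,16,C[k]);p=cast(s,[c],.012)[0];P.append(p);print(k,c,a,p.round(4))
P=np.array(P);print(np.linalg.norm(np.diff(P,axis=0),axis=1),np.degrees(np.arctan2(*(P[0]-P[3])[:2])))
print("eyep",cast(s,[(355,158)],.048),"bot",cast(s,[(142,154)],.062))
v=np.hstack([cv2.resize(s["color"][130:265,125:425],None,fx=2.6,fy=2.6,interpolation=cv2.INTER_NEAREST)])
cv2.imwrite("pics/crop1.png",v[:,:,::-1])
E
```

```text
yellow top (196.2502732240437, 156.91803278688525) 116 [0.6454 0.1544 0.025 ]
yellow scene (312.15076560659594, 275.7585394581861) 106 [0.6496 0.1557 0.025 ]
green top (251.37981859410428, 159.12925170068027) 111 [0.6378 0.043  0.037 ]
green scene (271.3811728395062, 239.91975308641975) 85 [0.6419 0.0448 0.037 ]
white top (296.18220338983053, 154.56638418079095) 54 [ 0.6408 -0.0452  0.061 ]
white scene (239.0298829328404, 209.40603820086258) 397 [ 0.6426 -0.0455  0.061 ]
blue top (404.43794871794864, 146.7302564102564) 125 [ 0.659  -0.2579  0.049 ]
blue scene (170.2323232323232, 179.82828282828282) 59 [ 0.6632 -0.256   0.049 ]
red (353.55854341736693, 229.29243697478992) 319 [ 0.5003 -0.1598  0.012 ]
black (321.4523809523809, 233.934693877551) 263 [ 0.4912 -0.0959  0.012 ]
black (287.79545454545456, 241.4707792207792) 117 [ 0.4763 -0.029   0.012 ]
black (256.29423076923075, 244.07628205128202) 280 [0.4713 0.0334 0.012 ]
[0.06458487 0.06854207 0.06257512] 171.4579000587781
eyep [[ 0.63692158 -0.16081891  0.048     ]] bot [[0.64176748 0.25189894 0.062     ]]
```

View pics/crop1.png

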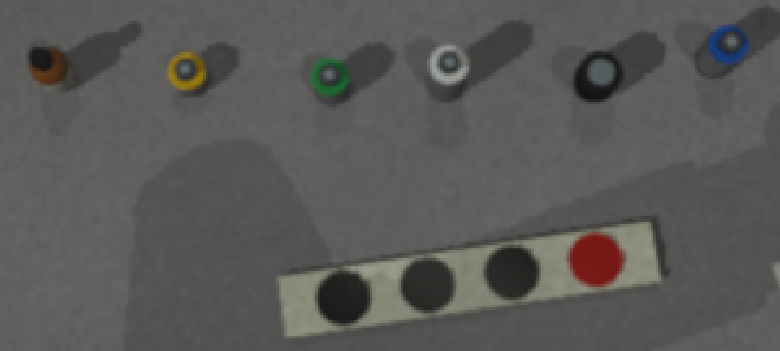

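```bash
cat > go.py <<'E'
import sys,numpy as np
from plant import *
from scipy.spatial.transform import Rotation as R
o=get_obs();r=R.from_euler("xyz",o["orientation"],degrees=True)
t=np.array([float(a) for a in sys.argv[1:4]]); 
g=R.from_euler("xyz",[180,0,-171.46],degrees=True)
print("clk",round(o["clock"],2),"tcp",o["tool_pos"].round(4),"open",round(o["opening"],4))
print("shift",(r.inv().apply(t-o["tool_pos"])/.2).round(3),"turn",((r.inv()*g).as_rotvec(degrees=True)/360).round(4))
E
python3 -m handwheel '[[[0.1,0.18,0],[0,0,-0.02]],[[0.2,0.36,0],[0,0,-0.04]],[[0.3,0.54,0],[0,0,-0.06]],[[0.4,0.72,0],[0,0,-0.08]],[[0.46,0.88,0],[0,0,-0.095]]]' -0.1
python3 go.py .661 -.257 .15
```

```text
clock: 0.52
tool_pos: [0.3062, -0.5246, 0.2404]
orientation: [180.0, -0.0, 137.9]
force: [-0.3, -0.8, 0.2]
opening: 0.0595
clk 0.52 tcp [ 0.3062 -0.5246  0.2404] open 0.0595
shift [-0.418  2.182  0.453] turn [ 1.000e-04 -0.000e+00 -1.408e-01]
```

```bash

python3 -m handwheel '[[[-0.04,0.2,0.04],[0,0,-0.019]],[[-0.08,0.4,0.08],[0,0,-0.038]],[[-0.12,0.6,0.12],[0,0,-0.057]],[[-0.16,0.8,0.16],[0,0,-0.076]],[[-0.19,0.98,0.2],[0,0,-0.095]]]'
python3 go.py .661 -.257 .15
```

```text
clock: 0.93
tool_pos: [0.4673, -0.4064, 0.2]
orientation: [180.0, -0.0, 172.0]
force: [-0.0, -0.9, 0.5]
opening: 0.0483
clk 0.93 tcp [ 0.4673 -0.4064  0.2   ] open 0.0483
shift [-0.856  0.874  0.25 ] turn [ 0.     -0.     -0.0458]
```

```bash

python3 -m handwheel '[[[-0.14,0.14,0.04],[0,0,-0.015]],[[-0.28,0.28,0.08],[0,0,-0.03]],[[-0.42,0.42,0.12],[0,0,-0.0458]],[[-0.56,0.56,0.16],[0,0,-0.0458]],[[-0.7,0.7,0.2],[0,0,-0.0458]]]'
python3 go.py .661 -.257 .12
```

```text
clock: 1.35
tool_pos: [0.6256, -0.2883, 0.1598]
orientation: [180.0, -0.0, -171.8]
force: [-0.5, -1.1, -0.0]
opening: 0.0481
clk 1.35 tcp [ 0.6256 -0.2883  0.1598] open 0.0481
shift [-0.198  0.13   0.199] turn [ 0.     -0.0001 -0.0009]
```

```bash

python3 -m handwheel '[[[-0.1,0.07,0.1],[0,0,-0.0009]],[[-0.198,0.13,0.2],[0,0,-0.0009]],[[-0.198,0.13,0.25],[0,0,-0.0009]],[[-0.198,0.13,0.3],[0,0,-0.0009]]]' -0.4
python3 go.py .661 -.257 .03
python3 - <<'E'
from plant import *
import cv2,numpy as np
a=snapshot("top")["color"][90:210,320:480];b=snapshot("scene")["color"][120:240,90:250]
cv2.imwrite("pics/c2.png",cv2.resize(np.hstack([a,b]),None,fx=2.5,fy=2.5)[:,:,::-1])
E
```

```text
clock: 1.68
tool_pos: [0.6599, -0.2573, 0.0983]
orientation: [179.9, -0.1, -171.4]
force: [0.4, -0.6, 0.3]
opening: 0.0606
clk 1.68 tcp [ 0.6599 -0.2573  0.0983] open 0.0606
shift [-0.007  0.     0.341] turn [ 0.0001 -0.0004  0.0001]
```

View pics/c2.png

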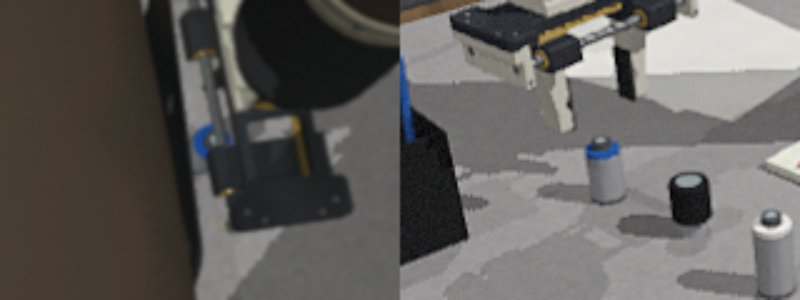

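```bash
python3 - <<'E'
from h import *
s=dict(np.load("top0.npz"));R=cv2.Rodrigues(s["rvec"])[0]
v,u=np.mgrid[30:135,380:470];z=s["z_map"][30:135,380:470].ravel()
p=cv2.undistortPoints(np.c_[u.ravel(),v.ravel()].astype(float).reshape(-1,1,2),s["intrinsics"],s["distortion"]).reshape(-1,2)
W=(np.c_[p*z[:,None],z]-s["tvec"].reshape(3))@R
W=W[z>0];m=W[:,2]>.03;q=W[m]
print(q[:,2].max(),[(y0,q[(q[:,1]<y0)&(q[:,1]>y0-.02)][:,0].min().round(4) if ((q[:,1]<y0)&(q[:,1]>y0-.02)).any() else None) for y0 in np.arange(-.2,-.4,-.02)])
i=np.argmin(q[:,0]);print(q[np.argsort(q[:,0])[:8]].round(3))
E
```

```text
0.16624189319898985 [(np.float64(-0.2), None), (np.float64(-0.22), None), (np.float64(-0.24), None), (np.float64(-0.26), np.float64(0.7798)), (np.float64(-0.27999999999999997), np.float64(0.7792)), (np.float64(-0.29999999999999993), np.float64(0.7781)), (np.float64(-0.31999999999999995), np.float64(0.7791)), (np.float64(-0.33999999999999997), np.float64(0.7796)), (np.float64(-0.35999999999999993), np.float64(0.7941)), (np.float64(-0.3799999999999999), None)]
[[ 0.778 -0.32   0.1  ]
 [ 0.779 -0.336  0.102]
 [ 0.779 -0.284  0.035]
 [ 0.779 -0.308  0.034]
 [ 0.78  -0.307  0.069]
 [ 0.78  -0.307  0.064]
 [ 0.78  -0.335  0.068]
 [ 0.78  -0.357  0.096]]
```

```bash

python3 -m handwheel '[[[-0.007,0,0.1],[0,0,0]],[[-0.007,0,0.2],[0,0,0]],[[-0.007,0,0.3],[0,0,0]],[[-0.007,0,0.34],[0,0,0]],[[-0.007,0,0.34],[0,0,0]]]'
python3 -m handwheel '[[[0,0,0],[0,0,0]],[[0,0,0],[0,0,0]],[[0,0,0],[0,0,0]],[[0,0,0],[0,0,0]],[[0,0,0],[0,0,0]]]' 1
python3 -m handwheel '[[[0,0,0],[0,0,0]],[[0,0,0],[0,0,0]],[[0,0,-0.1],[0,0,0]],[[0,0,-0.25],[0,0,0]],[[0,0,-0.4],[0,0,0]]]' 1
python3 go.py .481 -.031 .13
```

```text
clock: 2.2
tool_pos: [0.6596, -0.2591, 0.0313]
orientation: [179.9, -0.2, -171.6]
force: [-0.1, 0.6, -0.3]
opening: 0.0617
clock: 2.62
tool_pos: [0.6618, -0.2584, 0.0336]
orientation: [-180.0, 0.1, -171.5]
force: [-1.6, 0.7, 0.7]
opening: 0.0333
clock: 3.03
tool_pos: [0.6604, -0.2581, 0.1121]
orientation: [179.9, -0.2, -171.5]
force: [0.6, -0.5, -1.3]
opening: 0.0294
clk 3.03 tcp [ 0.6604 -0.2581  0.1121] open 0.0294
shift [ 0.72   1.256 -0.086] turn [ 0.0001 -0.0005 -0.0001]
```

```bash

python3 -m handwheel '[[[0.05,0.09,-0.05],[0,0,0]],[[0.13,0.23,-0.09],[0,0,0]],[[0.21,0.37,-0.09],[0,0,0]],[[0.29,0.51,-0.09],[0,0,0]],[[0.37,0.65,-0.09],[0,0,0]]]'
python3 -m handwheel '[[[0.1,0.17,0],[0,0,0]],[[0.2,0.35,0],[0,0,0]],[[0.3,0.52,0],[0,0,0]],[[0.35,0.606,0],[0,0,0]],[[0.35,0.606,0],[0,0,0]]]'
python3 go.py .481 -.031 .043
python3 - <<'E'
from plant import *
import cv2,numpy as np
b=snapshot("scene")["color"][80:280,140:400]
cv2.imwrite("pics/c3.png",cv2.resize(b,None,fx=2.5,fy=2.5)[:,:,::-1])
E
```

```text
clock: 3.45
tool_pos: [0.5678, -0.1397, 0.1305]
orientation: [180.0, 0.0, -171.5]
force: [0.8, 0.8, -1.3]
opening: 0.0294
clock: 3.87
tool_pos: [0.4792, -0.029, 0.1309]
orientation: [179.9, 0.0, -171.4]
force: [-0.9, -0.0, 0.1]
opening: 0.0295
clk 3.87 tcp [ 0.4792 -0.029   0.1309] open 0.0295
shift [-0.007 -0.012  0.439] turn [0.0001 0.     0.0003]
```

View pics/c3.png

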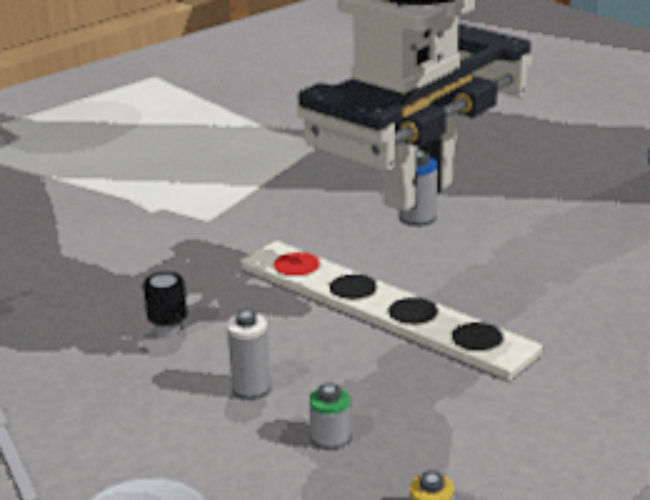

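The scene view shows blue upright in the jaws above the third seat (crop 413,310). I'll lower and release it.

```bash

python3 -m handwheel '[[[-0.007,-0.012,0.12],[0,0,0]],[[-0.007,-0.012,0.25],[0,0,0]],[[-0.007,-0.012,0.36],[0,0,0]],[[-0.007,-0.012,0.41],[0,0,0]],[[-0.007,-0.012,0.43],[0,0,0]]]'
python3 -m handwheel '[[[0,0,0.004],[0,0,0]],[[0,0,0.008],[0,0,0]],[[0,0,0.01],[0,0,0]],[[0,0,0.01],[0,0,0]]]'
python3 -m handwheel '[[[0,0,0],[0,0,0]],[[0,0,0],[0,0,0]],[[0,0,0],[0,0,0]],[[0,0,0],[0,0,0]],[[0,0,0],[0,0,0]]]' -0.3
python3 -m handwheel '[[[0,0,-0.1],[0,0,0]],[[0,0,-0.2],[0,0,0]],[[0,0,-0.3],[0,0,0]],[[0,0,-0.4],[0,0,0]],[[0,0,-0.45],[0,0,0]]]'
python3 go.py .642 -.0454 .13
```

```text
clock: 4.33
tool_pos: [0.4828, -0.0344, 0.0439]
orientation: [-179.9, -0.2, -171.5]
force: [-15.8, 2.8, 43.9]
opening: 0.0296
clock: 4.67
tool_pos: [0.4828, -0.0344, 0.0439]
orientation: [-179.9, -0.1, -171.5]
force: [-10.9, 1.4, 24.3]
opening: 0.0294
clock: 5.08
tool_pos: [0.4838, -0.0335, 0.0424]
orientation: [-180.0, -0.0, -171.5]
force: [-0.3, -0.1, -0.0]
opening: 0.0547
clock: 5.5
tool_pos: [0.4846, -0.0332, 0.1348]
orientation: [-180.0, 0.2, -171.5]
force: [1.5, -0.9, -0.6]
opening: 0.0566
clk 5.5 tcp [ 0.4846 -0.0332  0.1348] open 0.0566
shift [-0.769 -0.177  0.026] turn [-0.      0.0004 -0.0001]
```

```bash

python3 -m handwheel '[[[-0.19,-0.04,0],[0,0,0]],[[-0.38,-0.09,0],[0,0,0]],[[-0.57,-0.13,0],[0,0,0]],[[-0.769,-0.177,0],[0,0,0]],[[-0.769,-0.177,0],[0,0,0]]]' -0.4
python3 -m handwheel '[[[0,0,0],[0,0,0]],[[0,0,0.05],[0,0,0]],[[0,0,0.05],[0,0,0]]]'
python3 go.py .642 -.0454 .035
python3 - <<'E'
from plant import *
import cv2,numpy as np
b=snapshot("scene")["color"][80:280,140:400]
cv2.imwrite("pics/c4.png",cv2.resize(b,None,fx=2.5,fy=2.5)[:,:,::-1])
E
```

```text
clock: 5.92
tool_pos: [0.647, -0.0462, 0.1308]
orientation: [-179.9, 0.0, -171.5]
force: [0.6, 1.0, 1.2]
opening: 0.0612
clock: 6.17
tool_pos: [0.6389, -0.0456, 0.1204]
orientation: [180.0, -0.2, -171.5]
force: [0.1, 0.0, -0.6]
opening: 0.0612
clk 6.17 tcp [ 0.6389 -0.0456  0.1204] open 0.0612
shift [-0.017 -0.001  0.427] turn [ 0.0001 -0.0005 -0.0002]
```

View pics/c4.png

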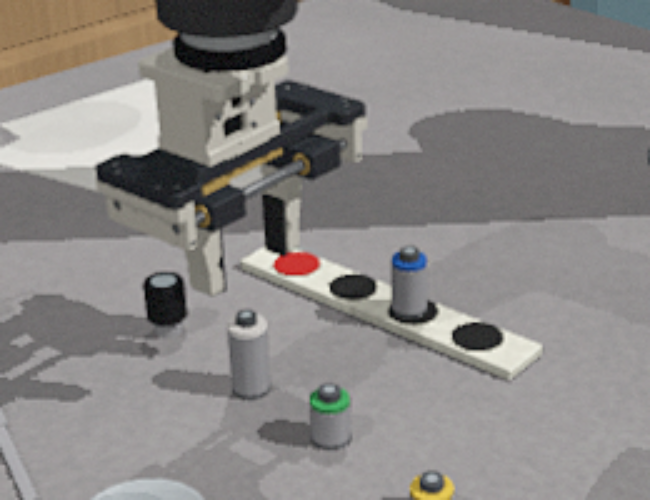

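Blue stands upright on its seat, with its foot at about crop (409,312) against a seat centre of (413,310). White is next.

```bash

python3 -m handwheel '[[[-0.01,0,0.1],[0,0,0]],[[-0.01,0,0.2],[0,0,0]],[[-0.01,0,0.3],[0,0,0]],[[-0.01,0,0.4],[0,0,0]],[[-0.01,0,0.43],[0,0,0]]]'
python3 -m handwheel '[[[0,0,0],[0,0,0]],[[0,0,0],[0,0,0]],[[0,0,0],[0,0,0]],[[0,0,0],[0,0,0]],[[0,0,0],[0,0,0]]]' 1
python3 -m handwheel '[[[0,0,0],[0,0,0]],[[0,0,0],[0,0,0]],[[0,0,-0.1],[0,0,0]],[[0,0,-0.3],[0,0,0]],[[0,0,-0.5],[0,0,0]]]' 1
python3 -m handwheel '[[[0,0,0],[0,0,0]],[[0,0,0],[0,0,0]]]'
python3 go.py .4713 .0334 .15
```

```text
clock: 6.63
tool_pos: [0.6404, -0.0453, 0.0342]
orientation: [180.0, -0.2, -171.5]
force: [-0.1, 0.1, -0.9]
opening: 0.0614
clock: 7.05
tool_pos: [0.6435, -0.0452, 0.0379]
orientation: [180.0, 0.1, -171.5]
force: [-1.5, -1.1, 1.4]
opening: 0.0338
clock: 7.47
tool_pos: [0.6415, -0.0455, 0.136]
orientation: [-180.0, -0.2, -171.5]
force: [2.1, 0.4, -0.7]
opening: 0.029
clock: 7.63
tool_pos: [0.6446, -0.045, 0.1397]
orientation: [180.0, 0.3, -171.5]
force: [-0.7, 0.6, -1.7]
opening: 0.0293
clk 7.63 tcp [ 0.6446 -0.045   0.1397] open 0.0293
shift [ 0.799  0.516 -0.056] turn [ 0.      0.001  -0.0001]
```

```bash

python3 -m handwheel '[[[0.1,0.06,-0.05],[0,0,0]],[[0.28,0.18,-0.05],[0,0,0]],[[0.46,0.3,-0.05],[0,0,0]],[[0.64,0.41,-0.05],[0,0,0]],[[0.79,0.516,-0.05],[0,0,0]]]'
python3 -m handwheel '[[[0,0,0],[0,0,0]],[[0,0,0],[0,0,0]],[[0,0,0.2],[0,0,0]],[[0,0,0.35],[0,0,0]],[[0,0,0.35],[0,0,0]]]'
python3 -m handwheel '[[[0,0,0],[0,0,0]],[[0,0,0],[0,0,0]]]'
python3 go.py .4713 .0334 .048
```

```text
clock: 8.05
tool_pos: [0.4685, 0.0331, 0.1449]
orientation: [-180.0, -0.2, -171.6]
force: [0.3, 1.8, -0.0]
opening: 0.0294
clock: 8.47
tool_pos: [0.4682, 0.0318, 0.0714]
orientation: [-179.9, -0.5, -171.6]
force: [-1.1, -0.1, -1.6]
opening: 0.0297
clock: 8.63
tool_pos: [0.4724, 0.0333, 0.0772]
orientation: [-180.0, -0.0, -171.5]
force: [-1.1, 0.3, -0.3]
opening: 0.0293
clk 8.63 tcp [0.4724 0.0333 0.0772] open 0.0293
shift [0.006 0.002 0.146] turn [-0.0001 -0.     -0.0002]
```

```bash

python3 -m handwheel '[[[0,0,0.04],[0,0,0]],[[0,0,0.08],[0,0,0]],[[0,0,0.11],[0,0,0]],[[0,0,0.125],[0,0,0]],[[0,0,0.135],[0,0,0]]]'
python3 -m handwheel '[[[0,0,0],[0,0,0]],[[0,0,0.005],[0,0,0]],[[0,0,0.01],[0,0,0]],[[0,0,0.01],[0,0,0]]]'
python3 -m handwheel '[[[0,0,0],[0,0,0]],[[0,0,0],[0,0,0]],[[0,0,0],[0,0,0]],[[0,0,0],[0,0,0]],[[0,0,0],[0,0,0]]]' -0.3
python3 -m handwheel '[[[0,0,-0.1],[0,0,0]],[[0,0,-0.2],[0,0,0]],[[0,0,-0.3],[0,0,0]],[[0,0,-0.4],[0,0,0]],[[0,0,-0.45],[0,0,0]]]'
python3 -m handwheel '[[[0,0,0],[0,0,0]],[[0,0,0],[0,0,0]]]' -0.4
python3 go.py .640 .044 .13
```

```text
clock: 9.05
tool_pos: [0.4712, 0.0332, 0.0494]
orientation: [-180.0, -0.0, -171.5]
force: [-10.6, 1.1, 34.8]
opening: 0.0294
clock: 9.38
tool_pos: [0.4716, 0.0334, 0.0494]
orientation: [-180.0, 0.0, -171.4]
force: [-8.4, 0.3, 25.6]
opening: 0.0298
clock: 9.8
tool_pos: [0.4714, 0.0334, 0.0474]
orientation: [-180.0, -0.0, -171.5]
force: [0.1, -0.5, -0.4]
opening: 0.0549
clock: 10.22
tool_pos: [0.4723, 0.0337, 0.1397]
orientation: [180.0, 0.1, -171.5]
force: [0.4, -0.2, 0.3]
opening: 0.057
clock: 10.38
tool_pos: [0.4715, 0.0335, 0.1377]
orientation: [180.0, 0.1, -171.5]
force: [0.3, 0.5, -1.2]
opening: 0.0608
clk 10.38 tcp [0.4715 0.0335 0.1377] open 0.0608
shift [-0.841 -0.073  0.039] turn [ 0.0001  0.0002 -0.0002]
```

Green next: grasp at a TCP height of about 0.026 m.

```bash

python3 -m handwheel '[[[-0.17,-0.015,0],[0,0,0]],[[-0.35,-0.03,0],[0,0,0]],[[-0.53,-0.045,0],[0,0,0]],[[-0.7,-0.06,0],[0,0,0]],[[-0.84,-0.073,0.02],[0,0,0]]]'
python3 -m handwheel '[[[0,0,0],[0,0,0]],[[0,0,0.1],[0,0,0]],[[0,0,0.2],[0,0,0]],[[0,0,0.2],[0,0,0]],[[0,0,0.2],[0,0,0]]]'
python3 go.py .640 .044 .026
python3 - <<'E'
from plant import *
import cv2,numpy as np
b=snapshot("scene")["color"][100:300,160:420]
cv2.imwrite("pics/c5.png",cv2.resize(b,None,fx=2.5,fy=2.5)[:,:,::-1])
E
```

```text
clock: 10.8
tool_pos: [0.6417, 0.0437, 0.1321]
orientation: [-180.0, -0.1, -171.5]
force: [-0.6, 0.8, 0.8]
opening: 0.061
clock: 11.22
tool_pos: [0.6382, 0.0432, 0.0914]
orientation: [-179.9, -0.3, -171.5]
force: [1.0, 0.1, 0.8]
opening: 0.0611
clk 11.22 tcp [0.6382 0.0432 0.0914] open 0.0611
shift [-0.011  0.003  0.327] turn [-0.0001 -0.0007 -0.0001]
```

View pics/c5.png

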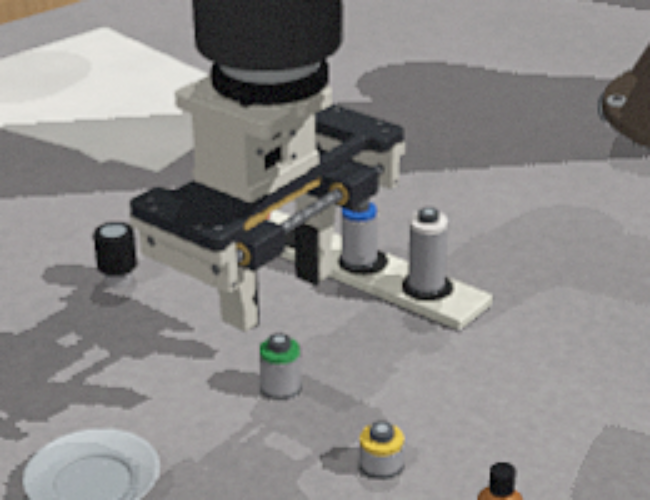

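White and blue stand on their seats, and the jaws straddle green (crop 280,350). Now I'll pick green.

```bash

python3 -m handwheel '[[[-0.005,0,0.1],[0,0,0]],[[-0.005,0,0.2],[0,0,0]],[[-0.005,0,0.3],[0,0,0]],[[-0.005,0,0.327],[0,0,0]],[[-0.005,0,0.327],[0,0,0]]]'
python3 -m handwheel '[[[0,0,0],[0,0,0]],[[0,0,0],[0,0,0]],[[0,0,0],[0,0,0]],[[0,0,0],[0,0,0]],[[0,0,0],[0,0,0]]]' 1
python3 -m handwheel '[[[0,0,0],[0,0,0]],[[0,0,0],[0,0,0]],[[0,0,-0.1],[0,0,0]],[[0,0,-0.3],[0,0,0]],[[0,0,-0.5],[0,0,0]]]' 1
python3 -m handwheel '[[[0,0,-0.1],[0,0,0]],[[0,0,-0.1],[0,0,0]],[[0,0,-0.1],[0,0,0]]]'
python3 go.py .4906 -.0954 .15
```

```text
clock: 11.68
tool_pos: [0.6401, 0.0438, 0.0276]
orientation: [-180.0, -0.1, -171.5]
force: [-0.2, 0.1, 0.3]
opening: 0.0614
clock: 12.1
tool_pos: [0.641, 0.0441, 0.029]
orientation: [180.0, 0.1, -171.5]
force: [-0.1, -0.4, -0.1]
opening: 0.0336
clock: 12.52
tool_pos: [0.6393, 0.0435, 0.1275]
orientation: [-180.0, -0.3, -171.5]
force: [1.3, 0.5, 0.1]
opening: 0.0292
clock: 12.77
tool_pos: [0.6413, 0.0442, 0.1499]
orientation: [179.9, 0.2, -171.5]
force: [-0.3, -0.6, -0.6]
opening: 0.0291
clk 12.77 tcp [0.6413 0.0442 0.1499] open 0.0291
shift [ 0.849 -0.579 -0.004] turn [ 0.0001  0.0005 -0.0001]
```

```bash

python3 -m handwheel '[[[0.1,-0.07,0],[0,0,0]],[[0.25,-0.17,0],[0,0,0]],[[0.42,-0.28,0],[0,0,0]],[[0.59,-0.4,0],[0,0,0]],[[0.75,-0.51,0],[0,0,0]]]'
python3 -m handwheel '[[[0.095,-0.069,0],[0,0,0]],[[0.095,-0.069,0],[0,0,0]],[[0.095,-0.069,0.2],[0,0,0]],[[0.095,-0.069,0.4],[0,0,0]],[[0.095,-0.069,0.4],[0,0,0]]]'
python3 -m handwheel '[[[0,0,0],[0,0,0]],[[0,0,0],[0,0,0]],[[0,0,0],[0,0,0]]]'
python3 go.py .4906 -.0954 .04
```

```text
clock: 13.18
tool_pos: [0.5045, -0.0802, 0.1464]
orientation: [180.0, -0.2, -171.5]
force: [1.0, -1.3, 0.1]
opening: 0.0294
clock: 13.6
tool_pos: [0.4851, -0.0961, 0.0614]
orientation: [179.9, -0.7, -171.6]
force: [-1.8, 0.7, -0.9]
opening: 0.0295
clock: 13.85
tool_pos: [0.4921, -0.0953, 0.0699]
orientation: [-180.0, 0.1, -171.5]
force: [-1.5, 0.5, 0.3]
opening: 0.0292
clk 13.85 tcp [ 0.4921 -0.0953  0.0699] open 0.0292
shift [0.008 0.001 0.149] turn [-0.0001  0.0004 -0.    ]
```

```bash

python3 -m handwheel '[[[0.005,0,0.04],[0,0,0]],[[0.005,0,0.08],[0,0,0]],[[0.005,0,0.11],[0,0,0]],[[0.005,0,0.125],[0,0,0]],[[0.005,0,0.135],[0,0,0]]]'
python3 -m handwheel '[[[0,0,0],[0,0,0]],[[0,0,0.005],[0,0,0]],[[0,0,0.01],[0,0,0]],[[0,0,0.01],[0,0,0]]]'
python3 -m handwheel '[[[0,0,0],[0,0,0]],[[0,0,0],[0,0,0]],[[0,0,0],[0,0,0]],[[0,0,0],[0,0,0]],[[0,0,0],[0,0,0]]]' -0.3
python3 -m handwheel '[[[0,0,-0.1],[0,0,0]],[[0,0,-0.2],[0,0,0]],[[0,0,-0.3],[0,0,0]],[[0,0,-0.4],[0,0,0]],[[0,0,-0.5],[0,0,0]]]'
python3 -m handwheel '[[[0,0,0],[0,0,0]],[[0,0,0],[0,0,0]]]' -0.4
python3 go.py .6475 .155 .13
```

```text
clock: 14.27
tool_pos: [0.4893, -0.0958, 0.0406]
orientation: [-180.0, -0.1, -171.5]
force: [-6.5, 2.2, 23.6]
opening: 0.0292
clock: 14.6
tool_pos: [0.4898, -0.0958, 0.0406]
orientation: [-180.0, 0.0, -171.5]
force: [-7.5, 1.4, 19.3]
opening: 0.0297
clock: 15.02
tool_pos: [0.4896, -0.0957, 0.039]
orientation: [-180.0, -0.0, -171.5]
force: [0.8, -0.3, -0.3]
opening: 0.0551
clock: 15.43
tool_pos: [0.4894, -0.0957, 0.14]
orientation: [180.0, -0.0, -171.5]
force: [0.4, 0.1, 0.5]
opening: 0.0573
clock: 15.6
tool_pos: [0.4903, -0.0956, 0.1401]
orientation: [180.0, 0.1, -171.5]
force: [-0.5, -0.2, -0.8]
opening: 0.0607
clk 15.6 tcp [ 0.4903 -0.0956  0.1401] open 0.0607
shift [-0.962  1.123  0.053] turn [ 0.      0.0004 -0.0001]
```

```bash

python3 -m handwheel '[[[-0.12,0.14,0],[0,0,0]],[[-0.25,0.29,0],[0,0,0]],[[-0.38,0.44,0],[0,0,0]],[[-0.5,0.58,0],[0,0,0]],[[-0.6,0.7,0],[0,0,0]]]'
python3 -m handwheel '[[[-0.12,0.14,0],[0,0,0]],[[-0.24,0.28,0],[0,0,0]],[[-0.362,0.423,0],[0,0,0]],[[-0.362,0.423,0.15],[0,0,0]],[[-0.362,0.423,0.25],[0,0,0]]]'
python3 -m handwheel '[[[0,0,0],[0,0,0]],[[0,0,0],[0,0,0]],[[0,0,0],[0,0,0]]]'
python3 go.py .6475 .155 .018
python3 - <<'E'
from plant import *
import cv2,numpy as np
b=snapshot("scene")["color"][110:330,160:420]
cv2.imwrite("pics/c6.png",cv2.resize(b,None,fx=2.5,fy=2.5)[:,:,::-1])
E
```

```text
clock: 16.02
tool_pos: [0.5883, 0.0624, 0.1378]
orientation: [-180.0, -0.1, -171.5]
force: [0.2, -0.3, 1.1]
opening: 0.0614
clock: 16.43
tool_pos: [0.6469, 0.1569, 0.0862]
orientation: [180.0, -0.1, -171.4]
force: [-1.3, -0.6, -2.6]
opening: 0.061
clock: 16.68
tool_pos: [0.6471, 0.1546, 0.0896]
orientation: [-180.0, 0.0, -171.5]
force: [1.0, 0.6, 0.5]
opening: 0.061
clk 16.68 tcp [0.6471 0.1546 0.0896] open 0.061
shift [-0.002  0.002  0.358] turn [-0.0001  0.     -0.0001]
```

View pics/c6.png

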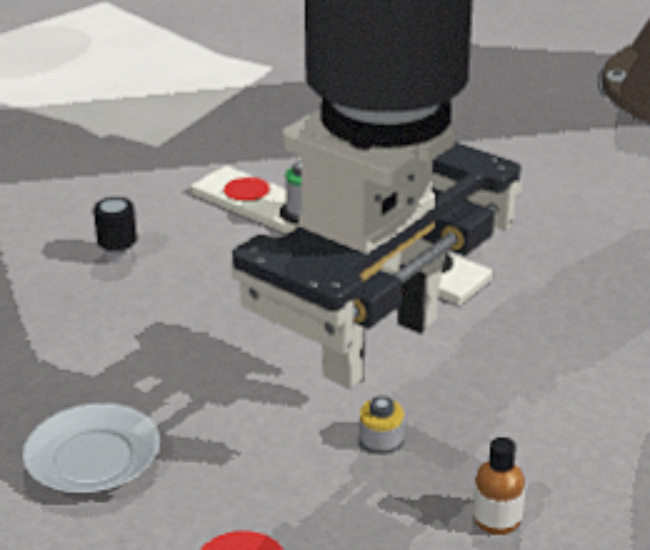

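The jaws are over yellow (crop 382,415). The bottle and eyepiece stand untouched. I'll descend gently.

```bash

python3 -m handwheel '[[[0,0,0.1],[0,0,0]],[[0,0,0.2],[0,0,0]],[[0,0,0.28],[0,0,0]],[[0,0,0.33],[0,0,0]],[[0,0,0.353],[0,0,0]]]'
python3 -m handwheel '[[[0,0,0],[0,0,0]],[[0,0,0],[0,0,0]],[[0,0,0],[0,0,0]],[[0,0,0],[0,0,0]],[[0,0,0],[0,0,0]]]' 1
python3 -m handwheel '[[[0,0,0],[0,0,0]],[[0,0,0],[0,0,0]],[[0,0,-0.1],[0,0,0]],[[0,0,-0.3],[0,0,0]],[[0,0,-0.5],[0,0,0]]]' 1
python3 -m handwheel '[[[0,0,-0.15],[0,0,0]],[[0,0,-0.15],[0,0,0]],[[0,0,-0.15],[0,0,0]]]'
python3 go.py .5003 -.1598 .15
```

```text
clock: 17.15
tool_pos: [0.6467, 0.1545, 0.0184]
orientation: [180.0, -0.0, -171.5]
force: [-0.6, -0.3, -0.0]
opening: 0.0611
clock: 17.57
tool_pos: [0.6472, 0.1551, 0.0195]
orientation: [180.0, 0.1, -171.5]
force: [-0.9, -0.3, -0.1]
opening: 0.0337
clock: 17.98
tool_pos: [0.6455, 0.1542, 0.1179]
orientation: [-179.9, -0.2, -171.5]
force: [1.6, -0.3, -0.5]
opening: 0.029
clock: 18.23
tool_pos: [0.6478, 0.1554, 0.1513]
orientation: [179.9, 0.3, -171.5]
force: [-0.1, 0.1, -1.0]
opening: 0.0291
clk 18.23 tcp [0.6478 0.1554 0.1513] open 0.0291
shift [ 0.962 -1.45  -0.   ] turn [ 0.0003  0.0007 -0.0001]
```

```bash

python3 -m handwheel '[[[0.06,-0.09,0],[0,0,0]],[[0.16,-0.24,0],[0,0,0]],[[0.27,-0.4,0],[0,0,0]],[[0.38,-0.57,0],[0,0,0]],[[0.48,-0.725,0],[0,0,0]]]'
python3 -m handwheel '[[[0.1,-0.16,0],[0,0,0]],[[0.21,-0.32,0],[0,0,0]],[[0.32,-0.48,0],[0,0,0]],[[0.42,-0.64,0],[0,0,0]],[[0.48,-0.725,0],[0,0,0]]]'
python3 -m handwheel '[[[0,0,0],[0,0,0]],[[0,0,0.15],[0,0,0]],[[0,0,0.3],[0,0,0]],[[0,0,0.4],[0,0,0]],[[0,0,0.45],[0,0,0]]]'
python3 -m handwheel '[[[0,0,0],[0,0,0]],[[0,0,0],[0,0,0]],[[0,0,0],[0,0,0]]]'
python3 go.py .5003 -.1598 .031
```

```text
clock: 18.65
tool_pos: [0.5709, -0.0044, 0.1469]
orientation: [-180.0, -0.2, -171.5]
force: [0.5, -0.4, -1.6]
opening: 0.0292
clock: 19.07
tool_pos: [0.4967, -0.1628, 0.1472]
orientation: [180.0, -0.2, -171.6]
force: [0.4, 1.3, -1.6]
opening: 0.0296
clock: 19.48
tool_pos: [0.4972, -0.1601, 0.055]
orientation: [179.9, -0.3, -171.6]
force: [-0.7, -0.4, -0.4]
opening: 0.0292
clock: 19.73
tool_pos: [0.5006, -0.1602, 0.0595]
orientation: [-180.0, 0.1, -171.5]
force: [1.3, 0.0, -0.3]
opening: 0.0292
clk 19.73 tcp [ 0.5006 -0.1602  0.0595] open 0.0292
shift [0.001 0.002 0.142] turn [-0.0001  0.0002 -0.    ]
```

After releasing, I'll back up and off to the side toward the robot, then check with both cameras.

```bash

python3 -m handwheel '[[[0,0,0.04],[0,0,0]],[[0,0,0.08],[0,0,0]],[[0,0,0.105],[0,0,0]],[[0,0,0.12],[0,0,0]],[[0,0,0.13],[0,0,0]]]'
python3 -m handwheel '[[[0,0,0.002],[0,0,0]],[[0,0,0.006],[0,0,0]],[[0,0,0.009],[0,0,0]],[[0,0,0.009],[0,0,0]]]'
python3 -m handwheel '[[[0,0,0],[0,0,0]],[[0,0,0],[0,0,0]],[[0,0,0],[0,0,0]],[[0,0,0],[0,0,0]],[[0,0,0],[0,0,0]]]' -0.3
python3 -m handwheel '[[[0,0,-0.15],[0,0,0]],[[0,0,-0.35],[0,0,0]],[[0,0,-0.55],[0,0,0]],[[0,0,-0.75],[0,0,0]],[[0,0,-0.9],[0,0,0]]]'
python3 -m handwheel '[[[0,-0.2,0],[0,0,0]],[[0,-0.4,0],[0,0,0]],[[0,-0.6,0],[0,0,0]],[[0,-0.8,0],[0,0,0]],[[0,-1,0],[0,0,0]]]'
python3 -m handwheel '[[[0,-0.2,0],[0,0,0]],[[0,-0.4,0],[0,0,0]],[[0,-0.6,0],[0,0,0]],[[0,-0.6,0],[0,0,0]],[[0,-0.6,0],[0,0,0]]]'
python3 - <<'E'
from plant import *
from h import *
t=snapshot("top");s=snapshot("scene")
np.savez("top1.npz",**t);np.savez("scene1.npz",**s)
seat=dict(yellow=(.5003,-.1598),green=(.4906,-.0954),blue=(.481,-.031),white=(.4713,.0334))
for n,im in(("top",t),("scene",s)):
    R=cv2.Rodrigues(im["rvec"])[0]
    for k,p in seat.items():
        g=cv2.projectPoints(np.array([[*p,Z[k]+.012]]),im["rvec"],im["tvec"],im["intrinsics"],im["distortion"])[0].ravel()
        c,a=blob(im,g,13,C[k]);print(n,k,c,a,c and ((cast(im,[c],Z[k]+.012)[0][:2]-p)*1000).round(1))
a=cv2.resize(t["color"][130:270,120:430],None,fx=2.5,fy=2.5);b=cv2.resize(s["color"][150:340,140:450],None,fx=1.25*2,fy=2.5)[:,:775]
cv2.imwrite("pics/t9.png",a[:,:,::-1]);cv2.imwrite("pics/s9.png",b[:,:,::-1])
E
```

```text
clock: 20.15
tool_pos: [0.4994, -0.1603, 0.032]
orientation: [180.0, -0.0, -171.5]
force: [-0.3, -0.0, -0.9]
opening: 0.0293
clock: 20.48
tool_pos: [0.4998, -0.1604, 0.0312]
orientation: [-180.0, 0.0, -171.5]
force: [-1.2, 0.5, 4.1]
opening: 0.0292
clock: 20.9
tool_pos: [0.4997, -0.1604, 0.0307]
orientation: [-180.0, 0.0, -171.5]
force: [0.1, -0.5, 0.1]
opening: 0.0549
clock: 21.32
tool_pos: [0.5002, -0.1605, 0.2144]
orientation: [-180.0, 0.2, -171.5]
force: [1.7, 0.2, 0.3]
opening: 0.0571
clock: 21.73
tool_pos: [0.5293, -0.3599, 0.2109]
orientation: [-180.0, 0.0, -171.5]
force: [1.5, 0.8, 1.0]
opening: 0.0572
clock: 22.15
tool_pos: [0.5461, -0.4789, 0.2086]
orientation: [179.9, -0.1, -171.7]
force: [-0.6, 1.1, -0.0]
opening: 0.0566
top yellow (355.5699233716475, 228.08716475095784) 135 [-0.1 -0.1]
top green (322.95715778474397, 232.66562173458723) 115 [-0.3 -0.2]
top blue (290.4161554192229, 236.01942740286296) 110 [ 2.  -2.2]
top white (249.95959595959596, 242.3030303030303) 76 [-0.8  8.7]
scene yellow (257.52923976608184, 176.10526315789474) 52 [4.3 1.9]
scene green (280.5081967213115, 180.11202185792348) 55 [4.5 2.4]
scene blue (303.3356807511737, 183.94600938967136) 62 [ 6.1 -1.3]
scene white (332.1188959660297, 185.98867657466383) 371 [-4.1 -5.2]
```

View pics/t9.png

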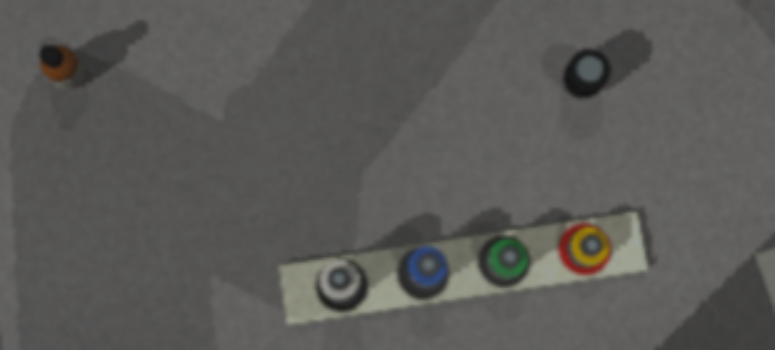

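View pics/s9.png

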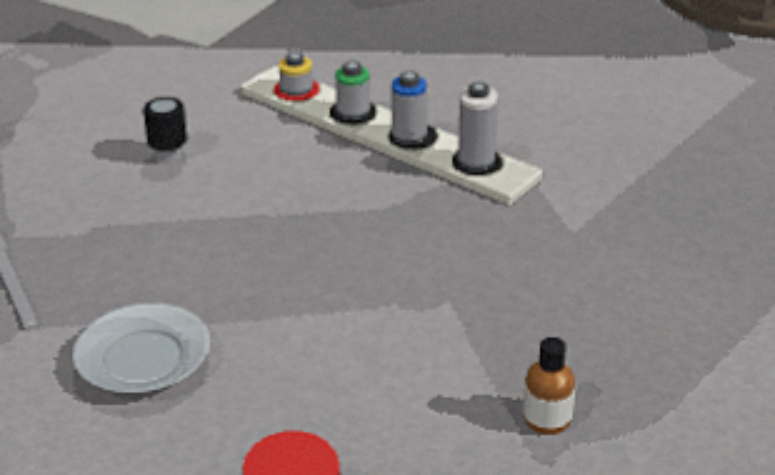

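All four stand upright and centred on their seats in order: yellow on red, then green, blue and white. The white mask merged with the rail, so its 8.7 mm reading isn't meaningful, and the picture shows it centred. The eyepiece and bottle haven't moved.

```bash
python3 -c "
from plant import *
o=get_obs();print(o['clock'],o['qvel'].round(2));print(close_job())"
```

```text
22.25 [ 1.27 -1.44 -0.49  0.06 -0.03  0.02]
the job is handed in; nothing more can be done
None
```

All four objectives are standing upright on the rail in height order: yellow on the red seat, then green, blue, and white on the black end seat. I handed the job in at 22.3 s of the 96 s allowed; it reports no verdict.

**Position checks:**
- **Top camera:** yellow and green are within 0.5 mm of their seat centres, and blue is about 3 mm off.
- **Scene camera:** it reads about 4–6 mm off for those three. It showed a similar 4 mm offset from the top camera before anything was moved. Both cameras' readings are inside the 12 mm limit.
- **White:** the measurement failed because the colour mask merged with the white rail (8.7 mm from the top camera, about 6.6 mm from the scene camera). I judged white by eye: both pictures show it centred, and the gripper released it within 1 mm of the target.

**Eyepiece and bottle:** both stand where they were in the last pictures, judged by eye and not re-measured.

**Force:** the most I saw was 44 N at the wrist, when setting blue down; the limit there is 120 N.

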